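Seal the resin-trap pot and switch the suction to it

TASK

On the vacuum manifold, press the proud lid of the wide round pot fully home while the selector is still in its parked notch. Then pull the sprung selector knob up clear of its notch, turn it until its pin points at that pot, and let it drop fully into the pot's notch. Let go of it, and leave everything else on the bench where it is.

Things in the scene. Friction and masses are not known exactly. Their poses are not given: they have to be found in the camera images.
- manifold: Flat sheet-metal vacuum manifold fixed to the bench; top 40 mm above the bench, from -130 to +210 mm along its x, +-235 mm along its y. Origin: on the selector's vertical axis, bench level. x axis: along the parked notch (where the pin points at the start). Four places lie 170 mm from the axis, at +-40 and +-80 degrees from x; a low pipe runs to each. Tallest on it: knob 156, jar 141 mm.
- selector_axis (a point): Point on the selector's vertical axis at the top of its round aluminium pedestal (132 mm across), 85 mm above the bench. On it stands a crown of teeth 14 mm high, 45 to 63 mm off the axis, with notches at 0 (parked), +-40 and +-80 degrees from the manifold's x axis, each 17 mm wide at its inner end, wider outside, facing its place.
- selector_grip (a point): Centre of the knob's grip: a black upright bar 80 mm long, 24 mm thick, 52 mm tall, lying along the pin, on a hub disc of 72 mm diameter. On the axis, 134 mm above the bench at rest (bar top 156 mm, hub top 104 mm); rises with the knob. x axis: the pin's direction, z up. Pinch the bar across its thickness.
- selector_pin_tip (a point): Outer end of the round steel index pin (12 mm thick), 64 mm from the axis, 92 mm above the bench when in a notch. The pin, under a short black nose, sticks out of one side of the hub and shows which way the selector points.
- selector_lift (a joint): How far the knob is pulled up, m: 0 fully dropped in a notch, 0.025 at its stop. Spring and weight pull it down with about 8.5 N at 0, 15 N at the stop. The pin is clear of the teeth above 0.013; at 0.016 to 0.020 it turns freely. Let go between notches it stays up on a tooth (0.013); let go within about 3 degrees of a notch it drops in.
- selector_turn (a joint): Turn of the selector from the parked notch, rad, counter-clockwise from above positive; notches at 0, +-0.698 and +-1.396, stops at +-1.5. Turns easily when lifted; the teeth block it when down. About +-0.06 rad of play in a notch.
- pot: Wide round white pot, 90 mm diameter at its metal rim, 62 mm tall without its lid, fixed at one of the manifold's four places; a narrow jar, a square filter box and a low blank plug stand at the others, in any order. Origin: centre of its underside, 40 mm above the bench; z up.
- pot_lid (a joint): How far the pot's lid is pressed in, m: 0 to 0.004 at the start (it stands proud), 0.012 fully home on the rim. It slides straight down against a seal friction of about 7 N and stays where it is left.
- pot_lid_top (a point): Centre of the top of the lid's boss. The lid is a plain aluminium disc, 92 mm diameter and 14 mm thick, with a flat round boss of 32 mm diameter and 10 mm height in the middle; press here. It is 138 mm above the bench at lid value 0 and 126 mm when home.
- tape_roll: Loose paper tape roll, 64 mm diameter, 24 mm high, on the manifold's near left. Origin: centre of its underside.
- brush: Loose brush, 150 mm long, lying on the manifold's near right. Origin: about its middle.
- foot: Loose prosthetic foot, 240 mm long, with a short upright tube, 208 mm high, standing on the bench to the left. Origin: on its sole.
- mixing_cup: Loose white cup, 80 mm diameter, 95 mm high, on the bench to the right. Origin: centre of its underside.
- wrench: Loose wrench, 160 mm long, on the bench to the left. Origin: about its middle.
- resin_bottle: Loose white bottle, 72 mm diameter, 190 mm high, on the bench far right. Origin: centre of its underside.
- hardener_can: Loose steel can, 84 mm diameter, 110 mm high, on the bench at the right edge. Origin: centre of its underside.

How it is judged (in metres and radians):
On the way, in this order (a step that is already met when the one before it is completed fails the run):
1. the pot's lid is fully home while the selector is still parked (value of joint pot_lid above 0.0105 m and value of joint selector_turn between -0.25 and 0.25 rad), for 0.2 s.
2. the selector knob is pulled up clear of the teeth (value of joint selector_lift above 0.013 m), for 0.1 s.
At the end, for the whole second after the job is handed in: The pot's lid is pressed in at least 10.5 of 12 mm; the selector is at rest, dropped to within 3 mm of fully down, with its pin in the notch of the wide pot (pin tip within 116 mm of the pot's centre, seen from above: about 106 mm when it points straight at it, 128 mm at the next notch) (value of joint pot_lid above 0.0105 m and value of joint selector_lift below 0.003 m and horizontal distance between selector_pin_tip and pot below 0.116 m and velocity of joint selector_turn between -0.05 and 0.05 rad/s); the robot touches nothing.
It fails at once if a loose thing on the bench or manifold was moved more than 30 mm (distance of any of tape_roll, brush, foot, mixing_cup, wrench, resin_bottle, hardener_can from where it was at the start of the episode above 0.03 m).
It also fails if it takes over 54 s, if anything falls off the work surface, if the arm or the gripper's body presses on something with over 40 N, if the wrist force passes 120 N, or if a joint passes its speed limit or range.

ROBOT

A 6-joint arm with a two-finger parallel gripper is mounted at the origin on the work surface. World frame = base frame: x ahead of the robot, y to its left, z up, the work surface at z = 0. Lengths are in m, angles in degrees, forces in N, time in s.
With the tool pointing down it reaches from about 0.4 to 0.825 m from the base axis. Payload 7 kg.
Tool frame: the origin (TCP) lies midway between the tips of the shut fingers; the grasp point (between the pads) lies 19 mm behind it; z points along the fingers, y is the line along which they close (so a half turn about z gives the same grasp; the last joint's range is limited). The gripper opens to 88 mm and grips with 3 to 60 N. Pads are 19 mm wide; open, the fingers measure 130 mm over their backs; the gripper's body (78 mm by 193 mm) begins 47 mm behind the grasp point.
Start: joints at [84.918, 20.546, 0.682, 0, -70.136, -16.507], TCP at [0.248, 0.628, 0.227] pointing down, gripper open.
Joint ranges: [-176.03, 176.03], [-82.01, 121.73], [-58.28, 71.71], [-173.87, 95.51], [-174.79, -0.11], [-173.66, 173.66]. Speed limits (degrees/s): [136.94, 136.94, 172.46, 180, 180, 180].

INTERFACE

Orientations are given as [roll, pitch, yaw] about the fixed x, y, z axes, in that order (R = Rz(yaw) Ry(pitch) Rx(roll)).
In Python, from plant import ctrl gives the robot as it stands.
- The arm moves only by the tool arm_command, never from a script. Its argument "steps" is a list of rows, each an object with "translation": the shift along the tool's x, y, z in mm, a list of three; "rotation": the turn, a rotation vector about the tool's x, y, z in units of 5 degrees (1.0 is 5 degrees), a list of three; "claw": the finger opening in mm, from 0 to 87.6. In form: [{"translation": [x, y, z], "rotation": [rx, ry, rz], "claw": claw}, ...]. A call has 1 to 5 rows; each row is the pose to reach, as a shift and turn from the pose commanded when the call began, along the tool's axes at that moment; what a row does not reach only later rows make up. A row lasts 1/10 s, in which the tool goes at most 50 mm and 8.59 degrees, less where a joint would pass 70% of its speed; a pose out of reach is approached as far as the arm can. A call with a gripper value outside its range is refused whole. The fingers move at their own pace and stop on an object; the grip force is fixed at half the most. Time passes only in rows, so rows that repeat a pose let the fingers close. It gives the time, the measured TCP pose, the force, the opening and the grip force at its end, in the units of the state.
- ctrl.get_obs(): the state, without advancing time (a new reading comes with each control period).
- ctrl.snapshot(name): name is "side" or "top" or "wrist"; returns (picture, depth): 384x512x3 uint8, red, green, blue; 384x512 float32, m along the optical axis (not along the pixel's ray), 0 where there is no reading.
- ctrl.calibration(name): a dict with "vertical_fov" (degrees; the focal length in pixels is half the picture's height over the tangent of half this angle, whatever the lens; pixels are square), "cx", "cy" (the principal point, pixels), "k1" (the pictures are not rectified: a ray, as slopes to the right and down, at radius r is drawn at 1 + k1 r^2 times it, then the intrinsics apply), "rvec" (rotation vector, rad) and "tvec" (3), from world to camera coordinates, as OpenCV has them; the wrist camera has in their place "hand_eye" (4x4, takes a point from camera to tool coordinates, whose origin is the TCP and whose axes are the flange's). Camera axes: x right, y down, z forward; pixel columns grow to the right and rows downward; lengths in m; the calibration is good to about 2 mm. A picture is of the moment at which its call begins: read the wrist's pose just before it. calibration takes no time and is no camera call.
- ctrl.close_job(): hands the job in; it is judged then, once.
The state is a dict: "clock": time; "joint_pos": joint angles; "qvel": joint speeds; "tau": joint torques, N m; "tool_pos": TCP position; "orientation": TCP orientation; "force": force on the tool from outside, world axes, zero at the start; "moment": the same for the moment, N m; "opening": finger opening in m; "gripper_force": force on a finger pad.
Only numpy, scipy, OpenCV 4.12 (cv2) and the standard library are available. Lean on these libraries where they do the work, as an engineer would, in place of code of your own. Each camera call takes 0.05 s, during which the arm holds its last target. There are 200 camera calls.

## Working session

There is one attempt and no reset: what is moved stays moved. The work goes in short steps, Python scripts to look and compute and a tool call to move; the robot and the scene stay as the last step left them, time stands still between calls to the robot, and variables do not carry over. Pictures are saved under pics/ and viewed, at most 10 in all, crops included, and the job is handed in when it is done.

Besides the shell and the picture viewer there is one more tool, called after ">>>" by a JSON object that holds its "method" and its "body". arm_command: Moves the arm, as the interface text tells. Its arguments: {"type":"object","properties":{"steps":{"type":"array"}},"required":["steps"]}

```bash
mkdir -p pics; ls; cat > h.py <<'E'
import numpy as np, cv2
from plant import ctrl
from scipy.spatial.transform import Rotation as R
def cam(name,obs=None):
    c=ctrl.calibration(name); f=192/np.tan(np.radians(c['vertical_fov'])/2)
    if 'hand_eye' in c:
        o=obs or ctrl.get_obs(); T=np.eye(4); T[:3,:3]=R.from_euler('xyz',o['orientation'],degrees=True).as_matrix(); T[:3,3]=o['tool_pos']
        T=T@np.array(c['hand_eye'])
    else:
        Rm=cv2.Rodrigues(np.array(c['rvec'],float))[0]; T=np.eye(4); T[:3,:3]=Rm.T; T[:3,3]=-Rm.T@np.array(c['tvec'],float).ravel()
    return T,f,c['cx'],c['cy'],c['k1']
def rays(C,uv):
    T,f,cx,cy,k=C; d=(np.atleast_2d(uv).astype(float)-[cx,cy])/f; s=d.copy()
    for _ in range(20): s=d/(1+k*(s**2).sum(1,keepdims=True))
    return np.c_[s,np.ones(len(s))]
def plane(C,uv,z):
    r=rays(C,uv)@C[0][:3,:3].T; o=C[0][:3,3]; return o+r*((z-o[2])/r[:,2])[:,None]
def pts(C,depth):
    h,w=depth.shape; u,v=np.meshgrid(np.arange(w),np.arange(h)); r=rays(C,np.c_[u.ravel(),v.ravel()])
    P=(r*depth.reshape(-1,1))@C[0][:3,:3].T+C[0][:3,3]; P[depth.ravel()==0]=np.nan; return P.reshape(h,w,3)
E
python3 - <<'E'
from h import *
o=ctrl.get_obs(); print(o)
for n in('top','side'):
    im,d=ctrl.snapshot(n); cv2.imwrite(f'pics/{n}0.png',im[:,:,::-1]); np.savez(f'{n}0.npz',im=im,d=d)
    C=cam(n); print(n,C[0].round(3),C[1:])
E
```

```text
pics
{'clock': 0.0, 'joint_pos': array([ 8.49170802e+01,  2.05928132e+01,  6.32702142e-01, -2.16319164e-02,
       -7.01343338e+01, -1.65078398e+01]), 'qvel': array([ 0.00890549,  0.06075122, -0.00685284, -0.01324141, -0.06756998,
       -0.0021449 ]), 'tau': array([-2.39096429e-03, -5.82713592e+01,  2.93059856e+01,  6.99760705e+00,
        6.95106952e-03, -1.64217281e-04]), 'tool_pos': array([0.24820806, 0.627177  , 0.22559423]), 'orientation': array([ 1.79903669e+02, -7.34210326e-03, -2.15981211e+01]), 'force': array([ 0.62370425, -0.09890149,  0.56777535]), 'moment': array([-0.00927788, -0.00100562,  0.0275215 ]), 'gripper_force': 0.0, 'opening': 0.08783726805960505}
top [[ 0.01  -0.99   0.141  0.266]
 [-1.    -0.01   0.004 -0.053]
 [-0.002 -0.141 -0.99   1.576]
 [ 0.     0.     0.     1.   ]] (np.float64(408.75162157734735), 262.4133344525739, 187.07868677949853, 0.046947540587745216)
side [[ 0.73  -0.524  0.438 -0.021]
 [-0.683 -0.56   0.469 -0.599]
 [-0.    -0.642 -0.767  1.007]
 [ 0.     0.     0.     1.   ]] (np.float64(406.1937717316917), 256.61973723085583, 194.17060564240373, -0.006509765979755643)
```

View pics/top0.png

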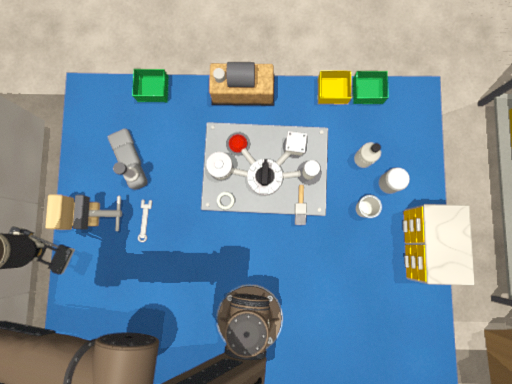

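View pics/side0.png

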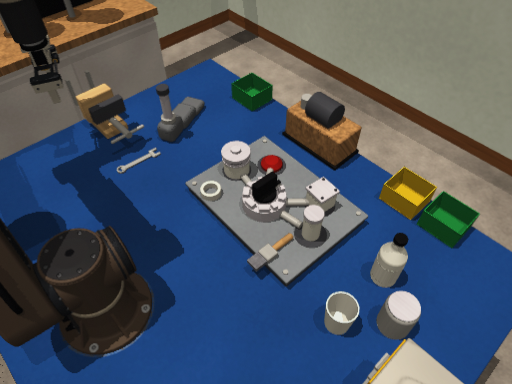

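The pot is at the left (top view about 219,165), at what should be +80°. The red plug is at 238,143, the box at 296,143, the jar at 311,171 and the knob at 265,175. Next I measure these.

```bash
python3 - <<'E'
from h import *
for n in('top','side'):
    z=np.load(n+'0.npz'); im,d=z['im'],z['d']; C=cam(n); P=pts(C,d)
    hsv=cv2.cvtColor(im,cv2.COLOR_RGB2HSV)
    def obj(name,m,zc=None):
        m=cv2.morphologyEx(m.astype(np.uint8),cv2.MORPH_OPEN,np.ones((2,2)))
        k,l,s,c=cv2.connectedComponentsWithStats(m)
        for i in range(1,k):
            if s[i,4]>25: 
                Q=P[l==i]; print(n,name,s[i].tolist(),c[i].round(1),'plane',plane(C,c[i],zc)[0].round(4),'cloud med',np.nanmedian(Q,0).round(4), np.nanmin(Q,0).round(3),np.nanmax(Q,0).round(3))
    X,Y,Z=P[...,0],P[...,1],P[...,2]
    box=(X>.3)&(X<.75)&(Y>-.32)&(Y<.22)
    g=hsv[...,1]<90
    obj('lid/boss z>.105',box&(Z>.105)&(Z<.15)&(hsv[...,2]>90),.12)
    obj('bar',box&(hsv[...,2]<70)&(Z>.14)&(Z<.17),.156)
    obj('plug',box&(hsv[...,1]>200)&((hsv[...,0]<8)|(hsv[...,0]>172)),.06)
    if n=='top':
        m=((hsv[...,1]<110)&box).astype(np.uint8); m=cv2.morphologyEx(m,cv2.MORPH_OPEN,np.ones((5,5)))
        c=max(cv2.findContours(m,0,1)[0],key=cv2.contourArea); pp=plane(C,c[:,0,:],.04)[:,:2].astype(np.float32)
        print(cv2.minAreaRect(pp*1000))
    y0,x0=(130,190) if n=='top' else (130,180)
    cr=im[y0:y0+90,x0:x0+140] if n=='top' else im[y0:y0+150,x0:x0+190]
    cv2.imwrite(f'pics/{n}c.png',cv2.resize(cr,None,fx=4,fy=4,interpolation=2)[:,:,::-1])
E
```

```text
top lid/boss z>.105 [287, 133, 21, 21, 346] [297.1 143.2] plane [ 0.6361 -0.172   0.12  ] cloud med [ 0.639  -0.1728  0.1108] [ 0.604 -0.217  0.038] [ 0.688 -0.136  0.121]
top lid/boss z>.105 [208, 154, 25, 25, 500] [219.8 165.7] plane [0.5498 0.1078 0.12  ] cloud med [0.548  0.1067 0.1263] [0.507 0.066 0.033] [0.6   0.15  0.145]
top lid/boss z>.105 [305, 162, 16, 16, 203] [312.3 169.4] plane [ 0.5394 -0.227   0.12  ] cloud med [ 0.5373 -0.2242  0.1387] [ 0.514 -0.267  0.033] [ 0.572 -0.198  0.149]
top plug [230, 136, 18, 17, 226] [238.2 143.7] plane [0.6472 0.0466 0.06  ] cloud med [0.6468 0.0469 0.0623] [0.617 0.014 0.036] [0.678 0.078 0.075]
((540.4561157226562, -54.72422790527344), (472.2597961425781, 379.74163818359375), 87.85562896728516)
side lid/boss z>.105 [222, 142, 30, 23, 530] [236.2 153. ] plane [0.5538 0.1102 0.12  ] cloud med [0.5487 0.1053 0.126 ] [0.508 0.066 0.036] [0.659 0.168 0.14 ]
side lid/boss z>.105 [307, 179, 33, 25, 460] [323.1 191. ] plane [ 0.6334 -0.1771  0.12  ] cloud med [ 0.6415 -0.1721  0.11  ] [ 0.604 -0.205 -0.004] [ 0.756 -0.132  0.116]
side lid/boss z>.105 [304, 206, 21, 24, 384] [314.  217.1] plane [ 0.5447 -0.2216  0.12  ] cloud med [ 0.5352 -0.2266  0.1381] [ 0.514 -0.248  0.036] [ 0.632 -0.196  0.144]
side bar [253, 173, 25, 20, 243] [265.1 182.6] plane [ 0.5117 -0.0629  0.156 ] cloud med [ 0.5156 -0.0603  0.152 ] [ 0.477 -0.066  0.037] [0.633 0.005 0.158]
side plug [262, 157, 21, 16, 245] [272.5 163.7] plane [0.6463 0.0403 0.06  ] cloud med [0.6461 0.041  0.0607] [0.613 0.015 0.038] [0.686 0.072 0.072]
```

View pics/topc.png

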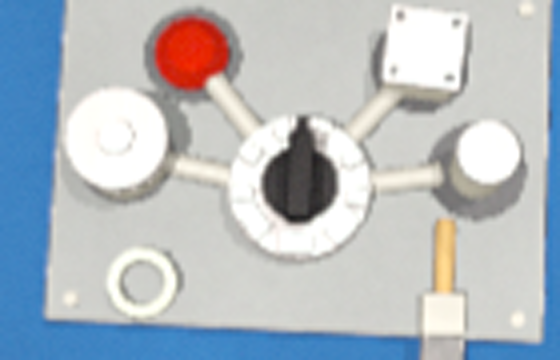

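>>> {"method": "arm_command", "body": {"steps": [{"translation": [0,0,-50],"rotation": [0,0,0],"claw": 0},{"translation": [0,0,-85],"rotation": [0,0,0],"claw": 0},{"translation": [39,31,-85],"rotation": [0,0,-1],"claw": 0},{"translation": [78,62,-85],"rotation": [0,0,-2],"claw": 0},{"translation": [117,93,-85],"rotation": [0,0,-3.9],"claw": 0}]}}

```text
clock: 0.6
tool_pos: [0.3232, 0.4965, 0.3111]
orientation: [180.0, 0.0, -2.7]
force: [0.9, 0.4, 0.1]
opening: 0.0531
gripper_force: 0.0
```

>>> {"method": "arm_command", "body": {"steps": [{"translation": [26,42,0],"rotation": [0,0,0],"claw": 0},{"translation": [52,84,0],"rotation": [0,0,0],"claw": 0},{"translation": [78,126,0],"rotation": [0,0,0],"claw": 0},{"translation": [104,168,0],"rotation": [0,0,0],"claw": 0},{"translation": [130,210,0],"rotation": [0,0,0],"claw": 0}]}}

```text
clock: 1.1
tool_pos: [0.4421, 0.2796, 0.3115]
orientation: [-180.0, 0.0, -3.0]
force: [0.5, 1.0, 0.1]
opening: 0.0132
gripper_force: 0.0
```

>>> {"method": "arm_command", "body": {"steps": [{"translation": [26,42,0],"rotation": [0,0,0],"claw": 0},{"translation": [52,84,0],"rotation": [0,0,0],"claw": 0},{"translation": [78,126,0],"rotation": [0,0,0],"claw": 0},{"translation": [109,172,0],"rotation": [0,0,0],"claw": 0},{"translation": [109,172,0],"rotation": [0,0,0],"claw": 0}]}}

```text
clock: 1.6
tool_pos: [0.5431, 0.0999, 0.3109]
orientation: [179.9, 0.1, -3.3]
force: [0.2, 0.3, -0.4]
opening: 0.0009
gripper_force: 0.0
```

```bash
python3 - <<'E'
from h import *
o=ctrl.get_obs(); im,d=ctrl.snapshot('wrist'); C=cam('wrist',o); print(o['clock'],o['tool_pos'],o['orientation'],o['joint_pos'],o['force'],C[0].round(3))
np.savez('w1.npz',im=im,d=d,T=C[0])
P=pts(C,d); X,Y,Z=np.moveaxis(P,2,0)
for nm,m in (('lid disc',(abs(Y-.107)<.08)&(abs(X-.548)<.08)&(Z>.10)&(Z<.135)),('boss',(abs(Y-.107)<.06)&(abs(X-.548)<.06)&(Z>.124)&(Z<.145)),('bar',(abs(Y+.06)<.08)&(abs(X-.513)<.08)&(Z>.147)&(Z<.165))):
    print(nm,m.sum(), (P[m].min(0),P[m].max(0),np.median(P[m],0)) if m.sum() else '')
cv2.imwrite('pics/w1.png',im[:,:,::-1])
E
```

```text
1.6 [0.54306914 0.09989314 0.31090243] [ 1.79925101e+02  5.32456054e-02 -3.25613760e+00] [ 3.07714956e+01  6.42922693e+00 -7.01438422e+00  3.31753871e-02
 -7.66424321e+01  5.59647130e+01] [ 0.203144    0.3134164  -0.35747674] [[-0.057 -0.963 -0.265  0.615]
 [-0.998  0.056  0.014  0.095]
 [ 0.001  0.265 -0.964  0.468]
 [ 0.     0.     0.     1.   ]]
lid disc 4263 (array([0.5111386 , 0.06913356, 0.11527937]), array([0.60222957, 0.15957629, 0.13487532]), array([0.5599894 , 0.11377955, 0.12665416]))
boss 4819 (array([0.5111386 , 0.06913356, 0.12410542]), array([0.60222957, 0.15957629, 0.13879617]), array([0.55865081, 0.11410935, 0.12677838]))
bar 1555 (array([ 0.48200574, -0.06369649,  0.14700063]), array([ 0.56047579, -0.03832467,  0.15760626]), array([ 0.52333607, -0.0493934 ,  0.154848  ]))
```

View pics/w1.png

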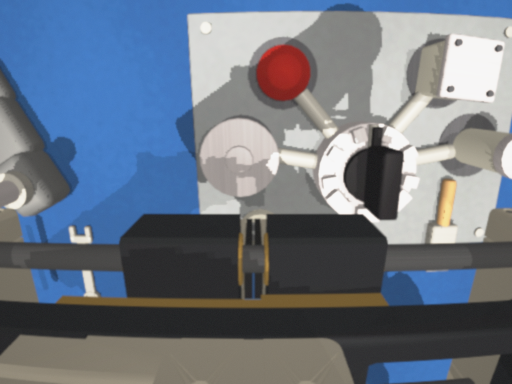

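The wrist view shows the lid at about (240,157) and the bar at about (382,183). The wrist estimate sits 8 mm off the fixed cameras, possibly because the arm was still moving, so I'll measure again at rest.

```bash
cat > m.py <<'E'
from h import *
def look(tag):
    o=ctrl.get_obs(); im,d=ctrl.snapshot('wrist'); C=cam('wrist',o); print(o['clock'],o['tool_pos'].round(4),o['orientation'].round(2),'qv',abs(o['qvel']).max().round(2))
    np.savez(tag+'.npz',im=im,d=d,T=C[0]); cv2.imwrite(f'pics/{tag}.png',im[:,:,::-1])
    P=pts(C,d); X,Y,Z=np.moveaxis(P,2,0)
    for nm,m in (('lid',(abs(Y-.11)<.08)&(abs(X-.55)<.08)&(Z>.115)&(Z<.145)),('bar',(abs(Y+.055)<.05)&(abs(X-.517)<.06)&(Z>.150)&(Z<.165)),('plug',(abs(X-.647)<.07)&(abs(Y-.047)<.07)&(im[...,0]>120)&(im[...,1]<50)),('man',(Z<.05)&(Z>.03))):
        if m.sum()<30: print(nm,'-');continue
        Q=P[m]; lo,hi=np.percentile(Q,[1,99],axis=0); print(nm,m.sum(),'mid',((lo+hi)/2).round(4),'size',(hi-lo).round(4),'zmed',np.median(Q[:,2]).round(4))
        if nm=='bar': print(cv2.minAreaRect((Q[:,:2]*1000).astype(np.float32)))
E
python3 -c "
from m import *
look('w2')
for n in('top',):
    im,d=ctrl.snapshot(n);C=cam(n);o=ctrl.get_obs();print(o['tool_pos'])
"
```

```text
1.65 [0.5426 0.1011 0.3108] [ 1.7994e+02  7.0000e-02 -3.2500e+00] qv 3.63
lid 4848 mid [0.557  0.1143 0.1311] size [0.0857 0.0844 0.013 ] zmed 0.1268
bar 1459 mid [ 0.5215 -0.051   0.1537] size [0.0764 0.0235 0.0063] zmed 0.1549
((521.001708984375, -51.28012466430664), (24.10052490234375, 79.06521606445312), 87.62175750732422)
plug 2155 mid [0.6539 0.0536 0.0609] size [0.0624 0.0633 0.016 ] zmed 0.0639
man 42334 mid [0.5653 0.0916 0.042 ] size [0.3316 0.735  0.0113] zmed 0.0393
[0.54153763 0.10368566 0.31105082]
```

>>> {"method": "arm_command", "body": {"steps": [{"translation": [10,-3,40],"rotation": [0,0,0],"claw": 0},{"translation": [10,-3,90],"rotation": [0,0,0],"claw": 0},{"translation": [10,-3,130],"rotation": [0,0,0],"claw": 0},{"translation": [10,-3,145],"rotation": [0,0,0],"claw": 0},{"translation": [10,-3,145],"rotation": [0,0,0],"claw": 0}]}}

```text
clock: 2.25
tool_pos: [0.5496, 0.1074, 0.1639]
orientation: [179.9, 0.3, -2.9]
force: [-0.1, 0.0, 1.4]
opening: 0.0006
gripper_force: 0.0
```

>>> {"method": "arm_command", "body": {"steps": [{"translation": [0,0,0],"rotation": [0,0,0],"claw": 0},{"translation": [0,0,0],"rotation": [0,0,0],"claw": 0},{"translation": [0,0,0],"rotation": [0,0,0],"claw": 0}]}}

```text
clock: 2.55
tool_pos: [0.5524, 0.1073, 0.1681]
orientation: [-179.9, -0.1, -3.0]
force: [0.2, -0.5, 0.5]
opening: 0.0003
gripper_force: 0.0
```

```bash
python3 -c "
from m import *
look('w3')
im,d=ctrl.snapshot('side');cv2.imwrite('pics/s3.png',cv2.resize(im[80:270,170:370],None,fx=3,fy=3)[:,:,::-1])
"
```

```text
2.55 [0.5524 0.1073 0.1681] [-1.7992e+02 -1.3000e-01 -2.9600e+00] qv 0.41
lid 7987 mid [0.5756 0.1141 0.1299] size [0.0511 0.0851 0.0154] zmed 0.1268
bar 816 mid [ 0.5237 -0.0485  0.1529] size [0.0747 0.0206 0.0054] zmed 0.153
((524.5615234375, -41.060462951660156), (18.864477157592773, 79.77545166015625), 74.4183578491211)
plug 4461 mid [0.6535 0.0539 0.0602] size [0.0629 0.0642 0.0166] zmed 0.0632
man 46407 mid [0.56   0.0143 0.0415] size [0.3061 0.323  0.0082] zmed 0.0393
```

View pics/s3.png

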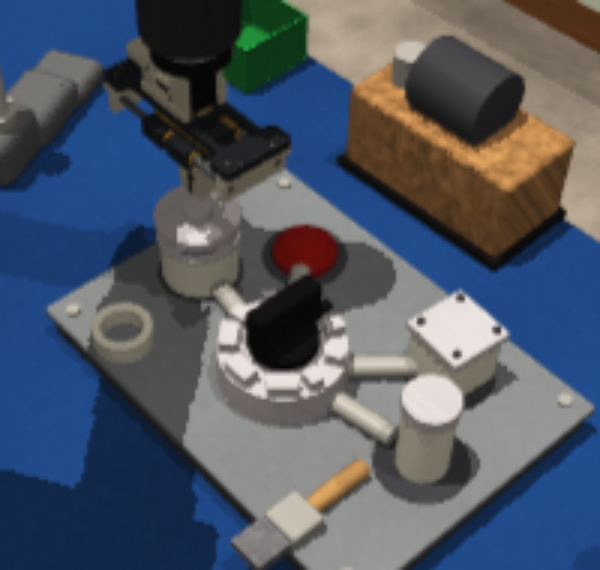

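>>> {"method": "arm_command", "body": {"steps": [{"translation": [0,0,15],"rotation": [0,0,0],"claw": 0},{"translation": [0,0,24],"rotation": [0,0,0],"claw": 0},{"translation": [0,0,30],"rotation": [0,0,0],"claw": 0},{"translation": [0,0,34],"rotation": [0,0,0],"claw": 0},{"translation": [0,0,38],"rotation": [0,0,0],"claw": 0}]}}

```text
clock: 3.15
tool_pos: [0.5515, 0.1064, 0.1289]
orientation: [180.0, 0.0, -3.0]
force: [-3.3, 0.1, 6.5]
opening: 0.0005
gripper_force: 3.4
```

```bash
python3 - <<'E'
from m import *
o=ctrl.get_obs();print(o['tool_pos'],o['force'],o['clock'])
C=cam('side')
im,d=ctrl.snapshot('side'); P=pts(C,d); z0=np.load('side0.npz')['d']
m=(P[...,2]<.17)&(P[...,2]>.13)&(abs(P[...,0]-.55)<.05)&(abs(P[...,1]-.11)<.05)&(z0-d>.03)
Q=P[m]; print(m.sum(),Q.min(0),Q.max(0),np.median(Q,0))
v,u=np.nonzero(m);print(u.min(),u.max(),v.max()); b=[u[v>=v.max()-1].mean(),v.max()]; print(b,plane(C,b,o['tool_pos'][2]))
E
```

```text
[0.55151445 0.1063709  0.12893445] [-3.26781134  0.10591084  6.49029388] 3.15
15 [0.53818719 0.08690836 0.14862994] [0.54444413 0.12216585 0.16935315] [0.53928199 0.09196974 0.15850791]
230 238 150
[np.float64(236.6), np.int64(150)] [[0.55780609 0.11210369 0.12893445]]
```

>>> {"method": "arm_command", "body": {"steps": [{"translation": [0,0,3],"rotation": [0,0,0],"claw": 0},{"translation": [0,0,6],"rotation": [0,0,0],"claw": 0},{"translation": [0,0,9],"rotation": [0,0,0],"claw": 0},{"translation": [0,0,9],"rotation": [0,0,0],"claw": 0},{"translation": [0,0,9],"rotation": [0,0,0],"claw": 0}]}}

```text
clock: 3.7
tool_pos: [0.552, 0.1064, 0.1257]
orientation: [180.0, -0.2, -2.9]
force: [-23.4, -0.5, 51.8]
opening: 0.0003
gripper_force: 25.1
```

>>> {"method": "arm_command", "body": {"steps": [{"translation": [0,0,-30],"rotation": [0,0,0],"claw": 0},{"translation": [0,0,-80],"rotation": [0,0,0],"claw": 0},{"translation": [0,0,-125],"rotation": [0,0,0],"claw": 20},{"translation": [-10,40,-130],"rotation": [0,0,0],"claw": 50},{"translation": [-20,85,-130],"rotation": [0,0,-0.2],"claw": 87}]}}

```text
clock: 4.2
tool_pos: [0.5284, 0.0231, 0.2518]
orientation: [-179.9, -0.2, -1.8]
force: [0.9, -0.4, -0.9]
opening: 0.0192
gripper_force: 0.0
```

>>> {"method": "arm_command", "body": {"steps": [{"translation": [-4,42,0],"rotation": [0,0,0],"claw": 87},{"translation": [-4,82,0],"rotation": [0,0,0],"claw": 87},{"translation": [-4,82,0],"rotation": [0,0,0],"claw": 87},{"translation": [-4,82,0],"rotation": [0,0,0],"claw": 87},{"translation": [-4,82,0],"rotation": [0,0,0],"claw": 87}]}}

```text
clock: 4.7
tool_pos: [0.5208, -0.0586, 0.2496]
orientation: [-180.0, -0.0, -2.0]
force: [-0.2, 0.8, 0.2]
opening: 0.0591
gripper_force: 0.0
```

```bash
python3 - <<'E'
from m import *
look('w4'); C=cam('wrist')
z=np.load('w4.npz'); P=pts(C,z['d']); 
for n in('wrist','side'):
    if n=='side': P=pts(cam('side'),ctrl.snapshot('side')[1])
    m=(np.hypot(P[...,0]-.552,P[...,1]-.11)<.04)&(P[...,2]>.1); print(n,m.sum(),np.percentile(P[m][:,2],[5,25,50,75,95]).round(4) if m.sum() else '')
print(ctrl.get_obs()['joint_pos'].round(1))
E
```

```text
4.7 [ 0.5208 -0.0586  0.2496] [-1.7999e+02 -1.0000e-02 -2.0000e+00] qv 0.92
lid 4145 mid [0.5567 0.1138 0.1207] size [0.0841 0.0833 0.0114] zmed 0.1157
bar 2322 mid [ 0.5217 -0.0515  0.1541] size [0.0765 0.0239 0.0053] zmed 0.1551
((521.576416015625, -51.14571762084961), (23.638273239135742, 78.92327117919922), 88.16447448730469)
plug 1371 mid [0.6581 0.0504 0.0581] size [0.0569 0.0649 0.0152] zmed 0.0589
man 50081 mid [ 0.5672 -0.0562  0.0403] size [0.2942 0.457  0.0057] zmed 0.0394
wrist 4762 [0.1139 0.1148 0.1154 0.1161 0.1255]
side 386 [0.11   0.1135 0.1154 0.1174 0.1259]
[ 15.1   5.4 -16.2  -0.  -68.5  73. ]
```

View pics/w4.png

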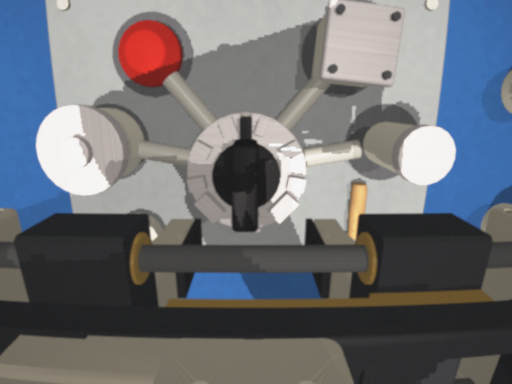

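The lid is home (disc top at 115.5 mm). The bar is at about (246,185). I'll use the finger hardware (gold rings near columns 140 and 370) to check the hand-eye lateral bias.

```bash
python3 - <<'E'
from m import *
z=np.load('w4.npz'); im,d=z['im'],z['d']; C=cam('wrist')
He=np.array(ctrl.calibration('wrist')['hand_eye']); print(He.round(4), C[1:])
h=cv2.cvtColor(im,cv2.COLOR_RGB2HSV)
C2=(He,)+C[1:]; P=pts(C2,d)
m=((h[...,1]>120)&(h[...,0]>10)&(h[...,0]<30)).astype(np.uint8); m[:225]=0; m[292:]=0
k,l,s,c=cv2.connectedComponentsWithStats(m)
for i in range(1,k):
    if s[i,4]>40: print(s[i],c[i],np.nanmedian(P[l==i],0).round(4))
for r in (222,228,235,242):
    print(r,[ (u,P[r,u].round(3).tolist()) for u in (160,180,200,306,320,340)])
# finger inner edges at row 228 from depth jumps
for r in (222,226,230,234): 
    dd=d[r]; j=np.nonzero(abs(np.diff(dd))>.03)[0]; print(r,[(int(x),P[r,x].round(4).tolist()) for x in j])
E
```

```text
[[-7.000e-04 -9.645e-01 -2.640e-01  7.180e-02]
 [ 1.000e+00 -6.000e-04 -3.000e-04  8.000e-04]
 [ 1.000e-04 -2.640e-01  9.645e-01 -1.574e-01]
 [ 0.000e+00  0.000e+00  0.000e+00  1.000e+00]] (np.float64(300.87321185010586), 252.97279126383657, 187.412128983416, -0.07436102268049845)
[130 232  20  53 547] [137.45703839 257.97989031] [ 0.0319 -0.0316 -0.083 ]
[357 232  20  52 544] [368.38602941 257.96691176] [ 0.0317  0.0332 -0.083 ]
[438 290  44   2  63] [462.96825397 290.6984127 ] [ 0.0239  0.0587 -0.0892]
222 [(160, [-0.076, -0.122, 0.21]), (180, [0.012, -0.038, -0.008]), (200, [0.009, -0.029, -0.002]), (306, [0.01, 0.03, -0.002]), (320, [0.012, 0.036, -0.009]), (340, [-0.076, 0.115, 0.21])]
228 [(160, [-0.083, -0.121, 0.206]), (180, [0.012, -0.036, -0.018]), (200, [0.007, -0.028, -0.004]), (306, [0.006, 0.03, -0.003]), (320, [0.012, 0.035, -0.016]), (340, [0.012, 0.045, -0.017])]
235 [(160, [0.012, -0.044, -0.026]), (180, [0.01, -0.035, -0.021]), (200, [0.002, -0.029, -0.004]), (306, [0.003, 0.03, -0.005]), (320, [0.01, 0.034, -0.021]), (340, [0.012, 0.043, -0.025])]
242 [(160, [0.01
[... 1958 characters left out ...]
, nan]), (343, [0.0119, 0.0458, -0.0191]), (356, [-0.0792, 0.1306, 0.1906]), (482, [0.0397, 0.0638, -0.0845]), (484, [-0.1033, 0.3474, 0.2395]), (503, [0.0349, 0.0805, -0.074]), (504, [nan, nan, nan])]
234 [(150, [0.0325, -0.032, -0.0698]), (157, [-0.0831, -0.1197, 0.1877]), (201, [0.0013, -0.0288, -0.0]), (232, [-0.0926, -0.0271, 0.2098]), (233, [nan, nan, nan]), (268, [-0.0925, 0.0205, 0.2095]), (269, [nan, nan, nan]), (280, [-0.0932, 0.0366, 0.2111]), (281, [nan, nan, nan]), (304, [-0.0928, 0.0684, 0.2098]), (348, [0.0131, 0.0459, -0.0266]), (355, [-0.0848, 0.1299, 0.1909]), (411, [0.0398, 0.0421, -0.0864]), (412, [nan, nan, nan]), (414, [0.0392, 0.0436, -0.0853]), (415, [nan, nan, nan])]
```

>>> {"method": "arm_command", "body": {"steps": [{"translation": [0.5,-8,0],"rotation": [0,0,0],"claw": 87},{"translation": [0.5,-8,40],"rotation": [0,0,0],"claw": 87},{"translation": [0.5,-8,60],"rotation": [0,0,0],"claw": 87},{"translation": [0.5,-8,60],"rotation": [0,0,0],"claw": 87},{"translation": [0.5,-8,60],"rotation": [0,0,0],"claw": 87}]}}

```text
clock: 5.3
tool_pos: [0.5218, -0.0504, 0.1901]
orientation: [180.0, 0.0, -1.9]
force: [0.8, 0.3, 0.8]
opening: 0.087
gripper_force: 0.0
```

```bash
python3 -c "
from m import *
look('w5');print(ctrl.get_obs()['opening'])"
```

```text
5.3 [ 0.5218 -0.0504  0.1901] [179.97   0.    -1.92] qv 1.39
lid 5832 mid [0.5573 0.1131 0.1206] size [0.0824 0.0828 0.0113] zmed 0.1157
bar 3041 mid [ 0.5302 -0.052   0.1539] size [0.0603 0.0238 0.0054] zmed 0.155
((529.4550170898438, -51.783653259277344), (24.074787139892578, 62.8281364440918), 88.5696029663086)
plug 2889 mid [0.6556 0.0505 0.0598] size [0.0615 0.064  0.0171] zmed 0.0604
man 55835 mid [ 0.5469 -0.0569  0.0409] size [0.3012 0.4554 0.0069] zmed 0.0393
0.08700833647697875
```

View pics/w5.png

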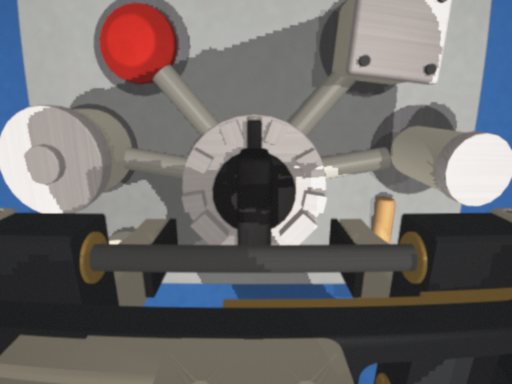

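The bar at column 254 is centred between the fingers. I'll descend and grip it.

>>> {"method": "arm_command", "body": {"steps": [{"translation": [0,1,30],"rotation": [0,0,0],"claw": 87},{"translation": [0,1,60],"rotation": [0,0,0],"claw": 87},{"translation": [0,1,75],"rotation": [0,0,0],"claw": 87},{"translation": [0,1,75],"rotation": [0,0,0],"claw": 87},{"translation": [0,1,75],"rotation": [0,0,0],"claw": 60}]}}

```text
clock: 5.85
tool_pos: [0.5224, -0.0518, 0.116]
orientation: [-180.0, -0.1, -2.0]
force: [-0.5, -0.4, 1.1]
opening: 0.083
gripper_force: 0.0
```

>>> {"method": "arm_command", "body": {"steps": [{"translation": [0,0,0],"rotation": [0,0,0],"claw": 10},{"translation": [0,0,0],"rotation": [0,0,0],"claw": 10},{"translation": [0,0,0],"rotation": [0,0,0],"claw": 10},{"translation": [0,0,0],"rotation": [0,0,0],"claw": 10},{"translation": [0,0,0],"rotation": [0,0,0],"claw": 10}]}}

```text
clock: 6.35
tool_pos: [0.5214, -0.052, 0.1148]
orientation: [-180.0, -0.0, -2.0]
force: [-0.2, 0.0, 0.2]
opening: 0.0445
gripper_force: 0.0
```

>>> {"method": "arm_command", "body": {"steps": [{"translation": [0,0,0],"rotation": [0,0,0],"claw": 10},{"translation": [0,0,0],"rotation": [0,0,0],"claw": 10},{"translation": [0,0,0],"rotation": [0,0,0],"claw": 10},{"translation": [0,0,0],"rotation": [0,0,0],"claw": 10},{"translation": [0,0,0],"rotation": [0,0,0],"claw": 10}]}}

```text
clock: 6.85
tool_pos: [0.5214, -0.0515, 0.1145]
orientation: [-180.0, -0.0, -2.0]
force: [-1.2, 5.7, 1.7]
opening: 0.0239
gripper_force: 30.0
```

>>> {"method": "arm_command", "body": {"steps": [{"translation": [0,0,-5],"rotation": [0,0,0],"claw": 10},{"translation": [0,0,-10],"rotation": [0,0,0],"claw": 10},{"translation": [0,0,-15],"rotation": [0,0,0],"claw": 10},{"translation": [0,0,-19],"rotation": [0,0,0],"claw": 10},{"translation": [0,0,-19],"rotation": [0,0,0],"claw": 10}]}}

```text
clock: 7.35
tool_pos: [0.5211, -0.0514, 0.1326]
orientation: [-179.9, 0.0, -2.0]
force: [3.7, 3.9, -13.2]
opening: 0.0234
gripper_force: 30.0
```

>>> {"method": "arm_command", "body": {"steps": [{"translation": [0,0,0],"rotation": [0,0,0],"claw": 10},{"translation": [0,0,0],"rotation": [0,0,0],"claw": 10}]}}

```text
clock: 7.55
tool_pos: [0.5212, -0.0514, 0.1322]
orientation: [-179.9, 0.0, -2.0]
force: [5.0, 3.5, -13.0]
opening: 0.0242
gripper_force: 30.0
```

```bash
python3 -c "
from m import *
P=pts(cam('side'),ctrl.snapshot('side')[1])
o=ctrl.get_obs();print(o['tool_pos'],o['orientation'],o['force'],o['moment'],o['opening'])
im,d=ctrl.snapshot('wrist'); C=cam('wrist',o);P=pts(C,d);cv2.imwrite('pics/w6.png',im[:,:,::-1])
h=cv2.cvtColor(im,cv2.COLOR_RGB2HSV); 
X,Y,Z=np.moveaxis(P,2,0); m=(h[...,2]<60)&(abs(X-.53)<.06)&(abs(Y+.05)<.02)&(Z>.08)&(Z<.19)
print(m.sum(),np.percentile(P[m],[2,50,98],axis=0).round(4))
"
```

```text
[ 0.52114283 -0.05141953  0.13220299] [-1.79942590e+02  4.24053592e-02 -2.01829077e+00] [  4.52296851   4.52747558 -12.19093179] [ 1.44970313 -1.73262535 -0.00554987] 0.024178812838146622
7206 [[ 0.5108 -0.0675  0.1202]
 [ 0.5474 -0.0524  0.172 ]
 [ 0.5774 -0.0324  0.1778]]
```

>>> {"method": "arm_command", "body": {"steps": [{"translation": [0,0,0],"rotation": [0,0,-1],"claw": 10},{"translation": [0,0,0],"rotation": [0,0,-2],"claw": 10},{"translation": [0,0,0],"rotation": [0,0,-3],"claw": 10},{"translation": [0,0,0],"rotation": [0,0,-4],"claw": 10},{"translation": [0,0,0],"rotation": [0,0,-5],"claw": 10}]}}

```text
clock: 8.15
tool_pos: [0.5211, -0.051, 0.1321]
orientation: [-179.9, 0.0, 23.2]
force: [2.4, 7.1, -12.1]
opening: 0.0235
gripper_force: 30.0
```

>>> {"method": "arm_command", "body": {"steps": [{"translation": [0,0,0],"rotation": [0,0,0],"claw": 10}]}}

```text
clock: 8.25
tool_pos: [0.5211, -0.051, 0.1321]
orientation: [-179.9, -0.0, 23.2]
force: [2.6, 6.7, -13.4]
opening: 0.0239
gripper_force: 30.0
```

Turning freely. 55° remain.

>>> {"method": "arm_command", "body": {"steps": [{"translation": [0,0,0],"rotation": [0,0,-1.2],"claw": 10},{"translation": [0,0,0],"rotation": [0,0,-2.4],"claw": 10},{"translation": [0,0,0],"rotation": [0,0,-3.6],"claw": 10},{"translation": [0,0,0],"rotation": [0,0,-4.8],"claw": 10},{"translation": [0,0,0],"rotation": [0,0,-6],"claw": 10}]}}

```text
clock: 8.75
tool_pos: [0.5208, -0.0506, 0.1319]
orientation: [-179.9, -0.1, 53.2]
force: [2.4, 8.9, -12.3]
opening: 0.0241
gripper_force: 30.0
```

>>> {"method": "arm_command", "body": {"steps": [{"translation": [0,0,0],"rotation": [0,0,-1.2],"claw": 10},{"translation": [0,0,0],"rotation": [0,0,-2.4],"claw": 10},{"translation": [0,0,0],"rotation": [0,0,-3.6],"claw": 10},{"translation": [0,0,0],"rotation": [0,0,-4.8],"claw": 10},{"translation": [0,0,0],"rotation": [0,0,-5],"claw": 10}]}}

```text
clock: 9.25
tool_pos: [0.5204, -0.0504, 0.1317]
orientation: [-179.9, -0.1, 78.2]
force: [1.0, 11.0, -13.4]
opening: 0.0237
gripper_force: 30.0
```

>>> {"method": "arm_command", "body": {"steps": [{"translation": [0,0,0],"rotation": [0,0,0],"claw": 10},{"translation": [0,0,0],"rotation": [0,0,0],"claw": 10}]}}

```text
clock: 9.45
tool_pos: [0.5204, -0.0504, 0.1317]
orientation: [-179.9, -0.1, 78.0]
force: [1.0, 10.3, -13.2]
opening: 0.0242
gripper_force: 30.0
```

```bash
python3 -c "
from m import *
o=ctrl.get_obs();print(o['tool_pos'],o['orientation'],o['force'],o['moment'],o['opening'],o['joint_pos'])
im,d=ctrl.snapshot('wrist'); cv2.imwrite('pics/w7.png',im[:,:,::-1])
"
```

```text
[ 0.52039995 -0.05041335  0.13173889] [-1.79866888e+02 -1.21681735e-01  7.79650913e+01] [  1.03986037  10.29227999 -13.23341118] [ 3.66627421 -0.88178901  0.01464305] 0.02415063302203597 [ 15.85589029  11.22112234 -25.70958676  -0.21226869 -53.13020814
 152.23679366]
```

View pics/w7.png

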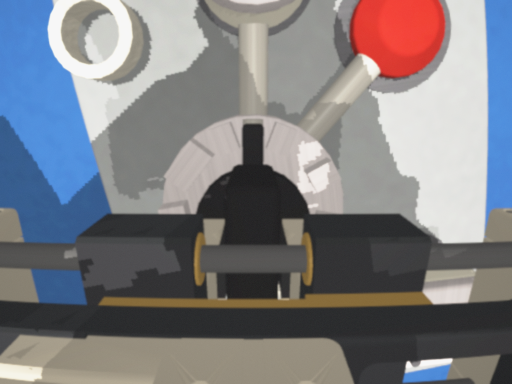

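The nose at (253,145) lines up with the pot's pipe (254,70). I'll lower it into the notch.

>>> {"method": "arm_command", "body": {"steps": [{"translation": [0,0,4],"rotation": [0,0,0],"claw": 10},{"translation": [0,0,8],"rotation": [0,0,0],"claw": 10},{"translation": [0,0,13],"rotation": [0,0,0],"claw": 10},{"translation": [0,0,17],"rotation": [0,0,0],"claw": 10},{"translation": [0,0,17],"rotation": [0,0,0],"claw": 10}]}}

```text
clock: 10.0
tool_pos: [0.5205, -0.0505, 0.115]
orientation: [-179.9, -0.1, 78.0]
force: [-2.3, 10.5, -8.7]
opening: 0.0241
gripper_force: 30.0
```

>>> {"method": "arm_command", "body": {"steps": [{"translation": [0,0,0],"rotation": [0,0,0],"claw": 10},{"translation": [0,0,0],"rotation": [0,0,0],"claw": 10}]}}

```text
clock: 10.2
tool_pos: [0.5204, -0.0505, 0.1152]
orientation: [-179.9, -0.1, 78.0]
force: [-0.6, 10.8, -8.6]
opening: 0.0241
gripper_force: 30.0
```

>>> {"method": "arm_command", "body": {"steps": [{"translation": [0,0,0.5],"rotation": [0,0,0],"claw": 40},{"translation": [0,0,0.5],"rotation": [0,0,0],"claw": 60},{"translation": [0,0,0.5],"rotation": [0,0,0],"claw": 60},{"translation": [0,0,0.5],"rotation": [0,0,0],"claw": 60},{"translation": [0,0,0.5],"rotation": [0,0,0],"claw": 60}]}}

```text
clock: 10.7
tool_pos: [0.5214, -0.0523, 0.1163]
orientation: [180.0, 0.0, 78.0]
force: [-0.0, 0.8, 0.4]
opening: 0.0572
gripper_force: 0.0
```

>>> {"method": "arm_command", "body": {"steps": [{"translation": [0,0,-10],"rotation": [0,0,0],"claw": 60},{"translation": [0,0,-30],"rotation": [0,0,0],"claw": 60},{"translation": [0,0,-70],"rotation": [0,0,0],"claw": 60},{"translation": [0,0,-110],"rotation": [0,0,0],"claw": 60},{"translation": [0,0,-110],"rotation": [0,0,0],"claw": 60}]}}

```text
clock: 11.2
tool_pos: [0.5245, -0.0521, 0.2328]
orientation: [179.4, -0.2, 78.1]
force: [0.5, 0.9, -1.1]
opening: 0.0603
gripper_force: 0.0
```

>>> {"method": "arm_command", "body": {"steps": [{"translation": [0,0,0],"rotation": [0,0,0],"claw": 60},{"translation": [0,0,0],"rotation": [0,0,0],"claw": 60}]}}

```text
clock: 11.4
tool_pos: [0.5208, -0.0521, 0.2258]
orientation: [-180.0, 0.0, 78.0]
force: [-0.4, -0.3, -0.5]
opening: 0.06
gripper_force: 0.0
```

```bash
python3 -c "
from m import *
look('w8'); print(ctrl.get_obs()['force'])"
```

```text
11.4 [ 0.5208 -0.0521  0.2258] [-179.97    0.     78.  ] qv 0.98
lid 1814 mid [0.5517 0.0879 0.116 ] size [0.0747 0.0348 0.0021] zmed 0.1156
bar 2820 mid [ 0.5208 -0.0509  0.1539] size [0.0333 0.0761 0.0055] zmed 0.155
((520.4496459960938, -51.42113494873047), (79.2050552368164, 23.978973388671875), 78.12692260742188)
plug 431 mid [0.6289 0.0459 0.0559] size [0.0184 0.0477 0.0116] zmed 0.0559
man 45476 mid [ 0.6116 -0.0341  0.0415] size [0.4294 0.3576 0.0124] zmed 0.0393
[ 0.21689101  0.14460187 -1.04968656]
```

View pics/w8.png

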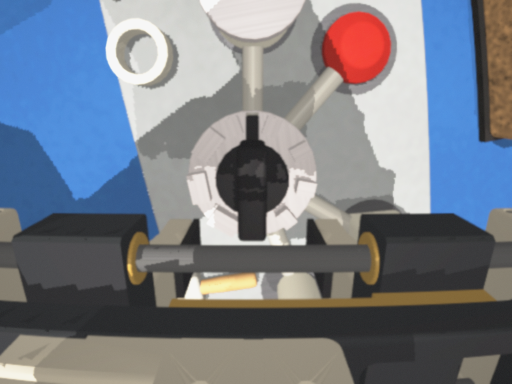

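The bar top is at 155 mm, the same as at the start, so the knob is fully down. It points at 78° in the world frame, towards the pot (nose at 252,130; pipe at 252,80). The lid is home and the arm is clear, so I'm handing in.

```bash
python3 -c "
from plant import ctrl
print(ctrl.close_job())"
```

```text
the job is handed in; nothing more can be done
None
```

I pressed the pot's lid fully home with the selector still parked, turned the selector to the pot's notch (+80°), let it drop fully in and released it. The job is handed in at about 11.5 s; the hand-in call returned no verdict.

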